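Match the coffee cups to their saucers

TASK

Friends are coming for coffee: stand each of the four small cups upright in the middle of the saucer of its own colour, setting it down gently. Leave the saucers, the tall blue tumbler and the pepper grinder standing where they are.

Things in the scene. Friction and masses are not known exactly. Their poses are not given: they have to be found in the camera images.
- cup_white: The white coffee cup: round, open at the top, no handle, 64 mm across the rim, 57 mm across at 10 mm height, foot 44 mm across, 60 mm tall, wall 3.5 mm, about 120 g, glazed ceramic. Starts upright and loose on the shelf. Origin: centre of its underside; z up along its axis.
- cup_blue: The dark blue coffee cup: round, open at the top, no handle, 64 mm across the rim, 57 mm across at 10 mm height, foot 44 mm across, 60 mm tall, wall 3.5 mm, about 120 g, glazed ceramic. Starts upright and loose on the shelf. Origin: centre of its underside; z up along its axis.
- cup_green: The leaf green coffee cup: round, open at the top, no handle, 64 mm across the rim, 57 mm across at 10 mm height, foot 44 mm across, 60 mm tall, wall 3.5 mm, about 120 g, glazed ceramic. Starts upright and loose on the shelf. Origin: centre of its underside; z up along its axis.
- cup_orange: The terracotta orange coffee cup: round, open at the top, no handle, 64 mm across the rim, 57 mm across at 10 mm height, foot 44 mm across, 60 mm tall, wall 3.5 mm, about 120 g, glazed ceramic. Starts upright and loose on the shelf. Origin: centre of its underside; z up along its axis.
- saucer_white: The white saucer: round dish 116 mm across and 16 mm high at the rim, with a flat floor about 76 mm across that lies 6 mm above the shelf; loose, 180 g. Origin: centre of its underside; z up. A cup standing in its middle has its origin 6 mm above the saucer's.
- saucer_blue: The dark blue saucer: round dish 116 mm across and 16 mm high at the rim, with a flat floor about 76 mm across that lies 6 mm above the shelf; loose, 180 g. Origin: centre of its underside; z up. A cup standing in its middle has its origin 6 mm above the saucer's.
- saucer_green: The leaf green saucer: round dish 116 mm across and 16 mm high at the rim, with a flat floor about 76 mm across that lies 6 mm above the shelf; loose, 180 g. Origin: centre of its underside; z up. A cup standing in its middle has its origin 6 mm above the saucer's.
- saucer_orange: The terracotta orange saucer: round dish 116 mm across and 16 mm high at the rim, with a flat floor about 76 mm across that lies 6 mm above the shelf; loose, 180 g. Origin: centre of its underside; z up. A cup standing in its middle has its origin 6 mm above the saucer's.
- tumbler: Tall dark blue water tumbler, a bystander: 76 mm across the rim, 60 mm across the base, 125 mm tall, hollow, about 320 g, loose and upright. It is taller and wider than the cups and has no saucer. Origin: centre of its underside; z up.
- grinder: Turned wooden pepper grinder with a small steel ball on top, a bystander: 54 mm across, 150 mm tall, loose and upright, about 240 g. Origin: centre of its underside; z up.
Not all that is in view belongs to the job. Leave any pink look-alike of the cup_blue alone. Several things look just like the cup_green: the one meant starts farthest to the robot's left.

How it is judged:
At the end, for the whole second after the job is handed in: Each cup rests, released, on the floor of the saucer of its own colour, centres within 14 mm, upright within 0.1 rad, the saucer flat. Every saucer is within 30 mm of its start; the tumbler and the grinder stand upright within 25 mm of theirs (horizontal distance between cup_white and saucer_white below 0.014 m and z of cup_white in the frame of saucer_white between 0.002 and 0.01 m and angle between each of cup_white, cup_blue, cup_green, cup_orange, tumbler, grinder's own z axis and vertical below 0.1 rad and angle between each of saucer_white, saucer_blue, saucer_green, saucer_orange's own z axis and vertical below 0.06 rad and distance of each of saucer_white, saucer_blue, saucer_green, saucer_orange from where it was at the start of the episode below 0.03 m and linear speed of each of cup_white, saucer_white, cup_blue, saucer_blue, cup_green, saucer_green, cup_orange, saucer_orange below 0.02 m/s and horizontal distance between cup_blue and saucer_blue below 0.014 m and z of cup_blue in the frame of saucer_blue between 0.002 and 0.01 m and horizontal distance between cup_green and saucer_green below 0.014 m and z of cup_green in the frame of saucer_green between 0.002 and 0.01 m and horizontal distance between cup_orange and saucer_orange below 0.014 m and z of cup_orange in the frame of saucer_orange between 0.002 and 0.01 m and distance of each of tumbler, grinder from where it was at the start of the episode below 0.025 m); the robot touches nothing.
It fails at once if a cup is tipped over (angle between any of cup_white, cup_blue, cup_green, cup_orange's own z axis and vertical above 0.8 rad).
It fails at once if a cup is dropped from more than about 20 mm (falls free of the fingers faster than 0.6 m/s) ((linear speed of cup_white above 0.6 m/s and contact force between the fingers and cup_white below 0.05 N) or (linear speed of cup_blue above 0.6 m/s and contact force between the fingers and cup_blue below 0.05 N) or (linear speed of cup_green above 0.6 m/s and contact force between the fingers and cup_green below 0.05 N) or (linear speed of cup_orange above 0.6 m/s and contact force between the fingers and cup_orange below 0.05 N)).
It fails at once if a cup strikes or is pressed on a saucer with more than 90 N (contact force between any of cup_white, cup_blue, cup_green, cup_orange and saucer_white above 90 N or contact force between any of cup_white, cup_blue, cup_green, cup_orange and saucer_blue above 90 N or contact force between any of cup_white, cup_blue, cup_green, cup_orange and saucer_green above 90 N or contact force between any of cup_white, cup_blue, cup_green, cup_orange and saucer_orange above 90 N).
It fails at once if the tumbler or the pepper grinder is knocked over (angle between any of tumbler, grinder's own z axis and vertical above 0.6 rad).
It also fails if it takes over 115 s, if anything falls off the work surface, if the arm or the gripper's body presses on something with over 40 N, if the wrist force passes 120 N, or if a joint passes its speed limit or range.

ROBOT

A 6-joint arm with a two-finger parallel gripper is mounted at the origin on the work surface. World frame = base frame: x ahead of the robot, y to its left, z up, the work surface at z = 0. Lengths are in m, angles in rad, forces in N, time in s.
With the tool pointing down it reaches from about 0.275 to 0.725 m from the base axis. Payload 15.9 kg.
Tool frame: the origin (TCP) lies midway between the tips of the shut fingers; the grasp point (between the pads) lies 19 mm behind it (r.pinch_z is the distance from the TCP to the grasp point, in m); z points along the fingers, y is the line along which they close (so a half turn about z gives the same grasp; the last joint's range is limited). The gripper opens to 85 mm and grips with 20 to 120 N. Pads are 22 mm wide; open, the fingers measure 114 mm over their backs; the gripper's body (76 mm by 85 mm) begins 54 mm behind the grasp point. The pads swing forward as they close: fully open they stand 13 mm farther back than shut.
Start: joints at [0, 0.213, -0.034, 1.323, 0, 1.571], TCP at [0.5, -0, 0.231] pointing down, gripper open.
Joint ranges: [-2.98, 2.98], [-0.74, 1.72], [-1.14, 1.35], [-2.1, 2.04], [-1.57, 1.44], [-3.14, 3.14]. Speed limits (rad/s): [1.89, 1.89, 2.39, 2.57, 3.14, 3.14].

INTERFACE

Orientations are given as a rotation vector (axis times angle).
In Python, from bench import r gives the robot as it stands.
- The arm moves only by the tool arm_command, never from a script. Its argument "increments" is a list of rows, each an object with "hand": the gripper command: -1 is fully open, 1 is shut, values between are in proportion; "linear": the shift along the tool's x, y, z in m, a list of three; "turn": the turn about the tool's z in rad. In form: [{"hand": hand, "linear": [tx, ty, tz], "turn": turn}, ...]. A call has 1 to 10 rows; each row shifts and turns the commanded pose from where the row before left it, along the tool's axes as they then stand; what a row does not reach is not made up. A row lasts 1/8 s, in which the tool goes at most 62.5 mm and 10.7 degrees, less where a joint would pass 70% of its speed; a pose out of reach is approached as far as the arm can. A call is refused whole if a number of a shift passes 0.0625 or a number of a turn 0.188, either way. A call with a gripper value outside its range is refused whole. The fingers move at their own pace and stop on an object; the grip force is fixed at half the most. Time passes only in rows, so rows that do not move let the fingers close. It gives the time, the measured TCP pose, the force, the opening and the grip force at its end, in the units of the state.
- r.get_state(): the state, without advancing time (a new reading comes with each control period).
- r.grab_frame(name): name is "scene" or "side" or "wrist"; returns a dict with "img" (420x560x3 uint8, blue, green, red), "range_z" (420x560 float32, m along the optical axis (not along the pixel's ray), 0 where there is no reading), "fovy" (degrees; the focal length in pixels is half the picture's height over the tangent of half this angle, whatever the lens; pixels are square), "cx", "cy" (the principal point, pixels), "xyz" and "orientation" of the camera in the world. Camera axes: x right, y up, looking along -z (the intrinsics and any distortion apply to the point x, -y, -z); pixel columns grow to the right and rows downward; lengths in m; the calibration is good to about 2 mm. A picture is of the moment at which its call begins.
- r.close_job(): hands the job in; it is judged then, once.
Trained networks look in a picture, given as the dict that the camera call returned (one of the last four; its "shot" number tells which), for a name from the list of things; names that differ only in an ending like _2 or _b are one class to them, and where a whole thing is asked for, a point or a joint stands for the part that bears it (a point fixed in the world has none). Each returns a list of dicts, best first, with "conf" (0 to 1); they miss things now and then, are a little off and sometimes report something else, mostly with a low value. They report only what shows in the picture. A call takes as long as a camera call. They do not tell look-alikes from the thing itself.
- r.look_for(picture, name): "at" ([x, y, z] in m, in world coordinates, good to about 4 mm: the middle of the surface that is visible of it).
- r.landmark_of(picture, name): "at" ([x, y, z] in m, in world coordinates, good to about 4 mm: a listed point, or the origin of a listed thing).
The state is a dict: "clock": time; "q": joint angles; "qvel": joint speeds; "tau": joint torques, N m; "position": TCP position; "tcp_rot": TCP orientation; "ft_force": force on the tool from outside, world axes, zero at the start; "ft_torque": the same for the moment, N m; "opening": finger opening in m; "gripper_force": force on a finger pad.
Only numpy, scipy, OpenCV 4.12 (cv2) and the standard library are available. Lean on these libraries where they do the work, as an engineer would, in place of code of your own. Each camera call takes 0.05 s, during which the arm holds its last target. There are 200 camera calls.

## Working session

There is one attempt and no reset: what is moved stays moved. The work goes in short steps, Python scripts to look and compute and a tool call to move; the robot and the scene stay as the last step left them, time stands still between calls to the robot, and variables do not carry over. Pictures are saved under pics/ and viewed, at most 14 in all, crops included, and the job is handed in when it is done.

Besides the shell and the picture viewer there is one more tool, called after ">>>" as name(argument=value, ...) on one line, values as JSON. arm_command: Moves the arm, as the interface text tells. Its arguments: {"type":"object","properties":{"increments":{"type":"array","items":{"type":"object","properties":{"hand":{"type":"number"},"linear":{"type":"array","items":{"type":"number"}},"turn":{"type":"number"}}}}},"required":["increments"]}

```bash
mkdir -p pics; ls; cat > h.py <<'E'
import numpy as np, cv2
from scipy.spatial.transform import Rotation as R
from bench import r
def cloud(f):
    h,w=f["range_z"].shape; fl=h/2/np.tan(np.radians(f["fovy"])/2)
    v,u=np.mgrid[:h,:w]; z=f["range_z"]
    p=np.stack([(u-f["cx"])/fl*z,-(v-f["cy"])/fl*z,-z],-1)
    return p@R.from_rotvec(f["orientation"]).as_matrix().T+np.array(f["xyz"])
E
python3 - <<'E'
from h import *
for n in ("scene","side"):
    f=r.grab_frame(n); cv2.imwrite(f"pics/{n}0.png",f["img"]); print(n,{k:v for k,v in f.items() if k not in("img","range_z")})
    for t in ["cup_white","cup_blue","cup_green","cup_orange","saucer_white","saucer_blue","saucer_green","saucer_orange","tumbler","grinder"]:
        print(t,[(np.round(d["at"],3).tolist(),round(d["conf"],2)) for d in r.landmark_of(f,t)])
print(r.get_state())
E
```

```text
pics
scene {'fovy': 51.65912725471778, 'cx': 276.2722380675943, 'cy': 210.45952882062338, 'xyz': array([1.41349269, 0.17099308, 0.73007363]), 'orientation': array([0.66700739, 0.78594052, 1.61807285]), 'shot': 1}
cup_white [([0.482, 0.003, 0.002], 0.72)]
cup_blue [([0.436, 0.307, -0.003], 0.85), ([0.292, 0.317, -0.002], 0.67), ([0.399, 0.423, 0.003], 0.63)]
cup_green [([0.697, -0.422, 0.004], 0.78), ([0.74, -0.258, 0.0], 0.71)]
cup_orange [([0.602, -0.312, -0.004], 0.69)]
saucer_white [([0.474, -0.142, -0.0], 0.85), ([0.641, -0.164, 0.003], 0.72)]
saucer_blue [([0.427, 0.15, 0.001], 0.9)]
saucer_green [([0.672, 0.023, -0.002], 0.91)]
saucer_orange [([0.44, 0.306, 0.001], 0.66)]
tumbler [([0.647, 0.142, 0.005], 0.71)]
grinder [([0.608, 0.308, -0.001], 0.79), ([0.425, 0.149, 0.003], 0.5), ([0.673, 0.024, -0.002], 0.22)]
side {'fovy': 44.52704395006547, 'cx': 279.9388959768907, 'cy': 206.42544084634417, 'xyz': array([-0.17614557, -0.97835845,  0.87809023]), 'orientation': array([ 0.92907908, -0.28930514, -0.55681241]), 'shot': 2}
cup_white [([0.481, -0.001, -0.006], 0.67)]
cup_blue [([0
[... 481 characters left out ...]
159, -0.002], 0.59)]
{'clock': 1.1, 'q': array([-2.99524468e-05,  2.12868074e-01, -3.43772781e-02,  1.32353331e+00,
       -1.71167726e-05,  1.57077291e+00]), 'qvel': array([-0.00173543,  0.0012108 , -0.00099653, -0.00130437, -0.00101728,
        0.00121807]), 'tau': array([ 1.54737496e-03, -6.85959721e+01,  4.87336206e+01,  1.10534984e-03,
       -6.76595027e-05,  1.48272088e-04]), 'position': array([ 4.99981708e-01, -2.03777290e-05,  2.31330828e-01]), 'tcp_rot': array([2.22143133e+00, 2.22141682e+00, 6.09855470e-07]), 'ft_force': array([ 0.29361542, -0.67603517, -1.46669868]), 'ft_torque': array([ 0.00010737,  0.02752343, -0.03400284]), 'gripper_force': 0.0, 'opening': 0.08528661746690654}
```

View pics/scene0.png

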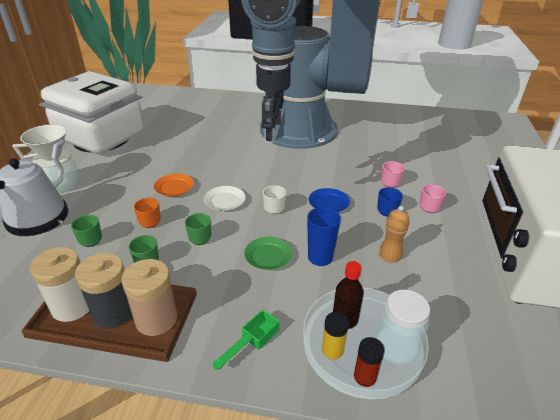

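View pics/side0.png

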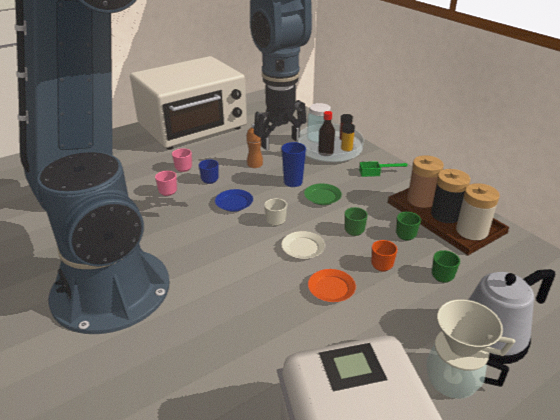

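The three green cups are at (198,228), (144,249) and (87,231) in the scene view. The one farthest to the robot's left is (198,228), at about (0.64, -0.16). The two pink cups are decoys. Next I'll refine the centres from the depth of both views.

```bash
cat >> h.py <<'E'
from scipy.optimize import least_squares
G={"cup_white":(.482,.001),"cup_blue":(.435,.310),"cup_green":(.641,-.159),"cup_orange":(.602,-.31),
"saucer_white":(.473,-.141),"saucer_blue":(.428,.148),"saucer_green":(.671,.022),"saucer_orange":(.44,-.306),"tumbler":(.647,.142),"grinder":(.61,.31)}
def fit(P,c,rad,zlo,zhi,rfree=False):
    """circle of known radius on the outer edge of a height band; returns centre, n"""
    P=P[(P[:,2]>zlo)&(P[:,2]<zhi)&(np.hypot(*(P[:,:2]-c).T)<rad+.015)]
    if len(P)<20: return None,len(P),0
    s=least_squares(lambda q:np.hypot(*(P[:,:2]-q).T)-rad,c,loss="soft_l1",f_scale=.001)
    return s.x.round(4),len(P),round(float(np.median(abs(s.fun))),4)
E
python3 - <<'E'
from h import *
print("pinch",r.pinch_z)
C={n:cloud(r.grab_frame(n)).reshape(-1,3) for n in("scene","side")}
for k,g in G.items():
    rr={"c":.033,"s":.059,"t":.038,"g":.027}[k[0]]
    for n,P in C.items():
        g=np.array(g); near=P[(np.hypot(*(P[:,:2]-g).T)<rr)&(P[:,2]>.004)]
        top=np.percentile(near[:,2],[50,99]).round(4) if len(near) else None
        b={"c":(.0305,.053,.0605+.004),"s":(.0565,.0125,.02),"t":(.0365,.115,.13),"g":(.025,.03,.1)}[k[0]]
        print(k,n,"z50/99",top,*fit(P,g,*b))
E
```

```text
pinch 0.0187
cup_white scene z50/99 [0.0475 0.3941] [0.4854 0.0022] 150 0.0013
cup_white side z50/99 [0.343  0.5007] [ 0.481  -0.0012] 113 0.0016
cup_blue scene z50/99 [0.0436 0.0621] [0.4363 0.3069] 159 0.0013
cup_blue side z50/99 [0.0414 0.0608] [0.4321 0.3039] 83 0.002
cup_green scene z50/99 [0.0416 0.062 ] [ 0.6412 -0.1588] 183 0.0011
cup_green side z50/99 [0.0397 0.0602] [ 0.6358 -0.1621] 131 0.0013
cup_orange scene z50/99 [0.0417 0.0622] [ 0.6031 -0.3083] 164 0.0012
cup_orange side z50/99 [0.0387 0.0611] [ 0.5977 -0.3119] 148 0.0013
saucer_white scene z50/99 [0.0098 0.0185] [ 0.4784 -0.1394] 279 0.0043
saucer_white side z50/99 [0.0092 0.0175] [ 0.4711 -0.1435] 223 0.0031
saucer_blue scene z50/99 [0.01   0.0186] [0.4368 0.1471] 253 0.004
saucer_blue side z50/99 [0.0093 0.0174] [0.4289 0.1427] 147 0.0033
saucer_green scene z50/99 [0.0098 0.0185] [0.6729 0.0226] 448 0.0044
saucer_green side z50/99 [0.0093 0.0175] [0.6671 0.0192] 131 0.0025
saucer_orange scene z50/99 [0.0096 0.0179] [ 0.4435 -0.3006] 250 0.0042
saucer_orange side z50/99 [0.0092 0.0176] [ 0.4372 -0.306 ] 321 0.0033
tumbler scene z50/99 [0.0847 0.1264] [0.6503 0.1452] 336 0.0013
tumbler side z50/99 [0.0836 0.1253] [0.6451 0.1418] 155 0.0019
grinder scene z50/99 [0.0854 0.1482] [0.6055 0.3121] 459 0.0017
grinder side z50/99 [0.0687 0.1448] [0.6086 0.3122] 250 0.0022
```

Both views agree to about 5 mm, and the heights match the text (rim 61 mm, saucer rim 17 mm). I'll go above the white cup and take one close look.

>>> arm_command(increments=[{"hand":-1,"linear":[0,-0.008,0.04],"turn":0},{"hand":-1,"linear":[0,-0.009,0.03],"turn":0},{"hand":-1,"linear":[0,0,0],"turn":0}])

```text
clock: 1.58
position: [0.4814, 0.0, 0.16]
tcp_rot: [-2.22, -2.22, 0.004]
ft_force: [1.5, 0.7, 1.3]
opening: 0.0853
gripper_force: 0.0
```

```bash
cat >> h.py <<'E'
def wrist(names,tag=None,C={}):
    f=r.grab_frame("wrist"); P=cloud(f).reshape(-1,3); s=r.get_state()
    print("tcp",s["position"].round(4),"t",round(s["clock"],1),"F",s["ft_force"].round(1),"open",round(s["opening"],4))
    if tag: cv2.imwrite(f"pics/{tag}.png",f["img"])
    for k in names:
        b={"c":(.0305,.053,.0645),"s":(.0565,.0125,.02),"t":(.0365,.115,.13),"g":(.025,.03,.1)}[k[0]]
        print(k,*fit(P,np.array(C.get(k,G[k])),*b),[(np.round(d["at"],3).tolist(),round(d["conf"],2)) for d in r.landmark_of(f,k)])
E
python3 -c "
from h import *
wrist(['cup_white','saucer_white'],'w1')"
```

```text
tcp [ 0.4827 -0.      0.1615] t 1.6 F [0.5 0.1 0.5] open 0.0853
cup_white [0.4837 0.0013] 1252 0.0012 [([0.482, 0.001, -0.004], 0.83)]
saucer_white [ 0.475  -0.1411] 2197 0.0035 [([0.47, -0.14, -0.004], 0.7)]
```

View pics/w1.png

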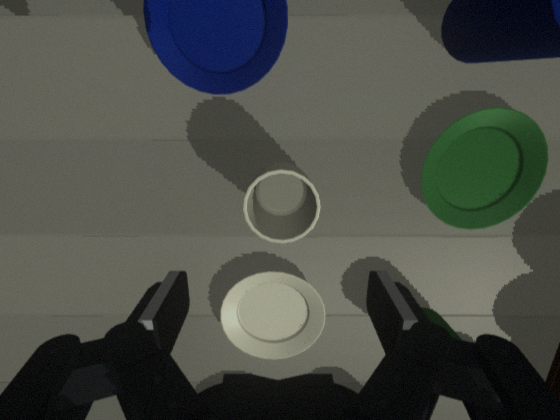

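The wrist view shows the white cup at (282,206), midway between the fingers, and its saucer at (273,315). The measurements agree, so I'm descending and gripping.

>>> arm_command(increments=[{"hand":-1,"linear":[0.001,0.001,0.05],"turn":0},{"hand":-1,"linear":[0,0,0.05],"turn":0},{"hand":-1,"linear":[0,0,0.03],"turn":0},{"hand":-1,"linear":[0,0,0.016],"turn":0},{"hand":-1,"linear":[0,0,0],"turn":0},{"hand":1,"linear":[0,0,0],"turn":0},{"hand":1,"linear":[0,0,0],"turn":0},{"hand":1,"linear":[0,0,0],"turn":0},{"hand":1,"linear":[0,0,0],"turn":0},{"hand":1,"linear":[0,0,0],"turn":0}])

```text
clock: 2.98
position: [0.4851, 0.001, 0.0169]
tcp_rot: [2.22, 2.22, 0.003]
ft_force: [-3.7, 0.6, 13.0]
opening: 0.0611
gripper_force: 61.7
```

>>> arm_command(increments=[{"hand":1,"linear":[0,0,-0.02],"turn":0},{"hand":1,"linear":[0,0,-0.02],"turn":0},{"hand":1,"linear":[-0.032,-0.003,0],"turn":0},{"hand":1,"linear":[-0.04,-0.003,0],"turn":0},{"hand":1,"linear":[-0.04,-0.003,0],"turn":0},{"hand":1,"linear":[-0.03,0,0],"turn":0},{"hand":1,"linear":[0,0,0],"turn":0},{"hand":1,"linear":[0,0,0],"turn":0}])

```text
clock: 3.98
position: [0.4752, -0.1407, 0.0558]
tcp_rot: [2.221, 2.221, 0.001]
ft_force: [-0.2, 0.7, -1.4]
opening: 0.061
gripper_force: 65.2
```

```bash
python3 -c "
from h import *
wrist(['saucer_white'],'w2')
for n in ('scene','side'):
    f=r.grab_frame(n);P=cloud(f).reshape(-1,3); s=r.get_state()['position']
    c=np.array([.475,-.1411]); print(n,fit(P,c,.0305,.092,.108),fit(P,c,.0565,.0125,.02))
    near=P[(np.hypot(*(P[:,:2]-c).T)<.034)&(P[:,2]>.02)&(P[:,2]<.14)]; print(np.percentile(near[:,2],[1,5,50]).round(3))
"
```

```text
tcp [ 0.4752 -0.1404  0.0557] t 4.0 F [-0.1  0.4 -0.8] open 0.0609
saucer_white [ 0.4751 -0.146 ] 4640 0.0025 [([0.471, -0.142, -0.002], 0.98)]
scene (array([ 0.4768, -0.1393]), 89, 0.0016) (array([ 0.4752, -0.1397]), 215, 0.0047)
[0.044 0.049 0.081]
side (array([ 0.4728, -0.1423]), 146, 0.0023) (array([ 0.4742, -0.1412]), 168, 0.003)
[0.041 0.05  0.083]
```

View pics/w2.png

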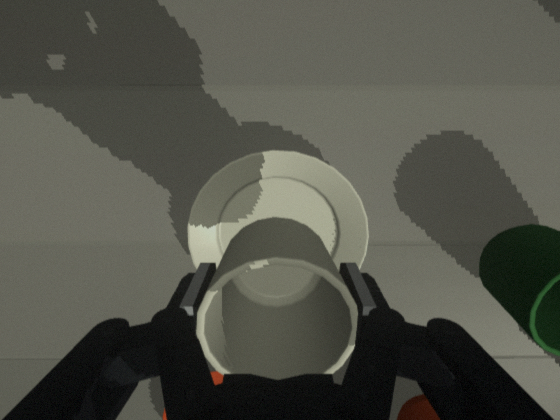

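The cup hangs over the middle of its saucer (rim about (277,318), saucer (278,215)), within about 2 mm. I'll lower gently, release, and go on to orange.

>>> arm_command(increments=[{"hand":1,"linear":[0,0,0.02],"turn":0},{"hand":1,"linear":[0,0,0.007],"turn":0},{"hand":1,"linear":[0,0,0.003],"turn":0},{"hand":1,"linear":[0,0,0.002],"turn":0},{"hand":1,"linear":[0,0,0],"turn":0},{"hand":1,"linear":[0,0,0],"turn":0}])

```text
clock: 4.92
position: [0.4752, -0.1411, 0.0236]
tcp_rot: [2.221, 2.221, 0.0]
ft_force: [-0.2, -0.1, -1.4]
opening: 0.061
gripper_force: 65.3
```

>>> arm_command(increments=[{"hand":-1,"linear":[0,0,0],"turn":0},{"hand":-1,"linear":[0,0,0],"turn":0},{"hand":-1,"linear":[0,0,0],"turn":0},{"hand":-1,"linear":[0,0,0],"turn":0},{"hand":-1,"linear":[0,0,-0.02],"turn":0},{"hand":-1,"linear":[0,0,-0.04],"turn":0},{"hand":-1,"linear":[0,0,-0.06],"turn":0}])

```text
clock: 5.8
position: [0.4739, -0.1407, 0.1436]
tcp_rot: [-2.22, -2.22, 0.002]
ft_force: [1.7, -0.0, 0.1]
opening: 0.0853
gripper_force: 0.0
```

>>> arm_command(increments=[{"hand":-1,"linear":[-0.04,0.03,0],"turn":0},{"hand":-1,"linear":[-0.05,0.035,0],"turn":0},{"hand":-1,"linear":[-0.05,0.035,0],"turn":0},{"hand":-1,"linear":[-0.03,0.025,0],"turn":0},{"hand":-1,"linear":[0,0,0],"turn":0},{"hand":-1,"linear":[0,0,0],"turn":0}])

```text
clock: 6.55
position: [0.5996, -0.3106, 0.143]
tcp_rot: [-2.221, -2.221, 0.0]
ft_force: [-0.5, 0.6, 0.4]
opening: 0.085
gripper_force: 0.0
```

```bash
python3 -c "
from h import *
wrist(['cup_orange','saucer_orange'],'w3')
for n in ('scene','side'):
    f=r.grab_frame(n);P=cloud(f).reshape(-1,3)
    c=np.array([.475,-.1411]); print(n,fit(P,c,.0305,.059,.07),fit(P,c,.0565,.0125,.02))
"
```

```text
tcp [ 0.5996 -0.3103  0.1434] t 6.6 F [-0.   0.3  0.1] open 0.0851
cup_orange [ 0.6009 -0.31  ] 1450 0.0012 [([0.605, -0.315, -0.003], 0.82)]
saucer_orange [ 0.4412 -0.3049] 3925 0.0035 [([0.438, -0.307, 0.002], 0.62)]
scene (array([ 0.4761, -0.1396]), 142, 0.0013) (array([ 0.4717, -0.1415]), 228, 0.0053)
side (array([ 0.471, -0.143]), 136, 0.0016) (array([ 0.4746, -0.1396]), 188, 0.0035)
```

White is placed. Orange is centred below the gripper, so I'm grasping it.

>>> arm_command(increments=[{"hand":-1,"linear":[0,0.001,0.05],"turn":0},{"hand":-1,"linear":[0,0,0.05],"turn":0},{"hand":-1,"linear":[0,0,0.02],"turn":0},{"hand":-1,"linear":[0,0,0.008],"turn":0},{"hand":-1,"linear":[0,0,0],"turn":0},{"hand":1,"linear":[0,0,0],"turn":0},{"hand":1,"linear":[0,0,0],"turn":0},{"hand":1,"linear":[0,0,0],"turn":0},{"hand":1,"linear":[0,0,0],"turn":0},{"hand":1,"linear":[0,0,0],"turn":0}])

```text
clock: 8.05
position: [0.6017, -0.3115, 0.0173]
tcp_rot: [2.22, 2.22, 0.001]
ft_force: [-4.3, 0.9, 11.7]
opening: 0.0625
gripper_force: 62.8
```

>>> arm_command(increments=[{"hand":1,"linear":[0,0,-0.02],"turn":0},{"hand":1,"linear":[0,0,-0.02],"turn":0},{"hand":1,"linear":[0,-0.03,0],"turn":0},{"hand":1,"linear":[0.002,-0.05,0],"turn":0},{"hand":1,"linear":[0.002,-0.05,0],"turn":0},{"hand":1,"linear":[0.002,-0.03,0],"turn":0},{"hand":1,"linear":[0,0,0],"turn":0},{"hand":1,"linear":[0,0,0],"turn":0}])

```text
clock: 9.05
position: [0.4419, -0.3054, 0.056]
tcp_rot: [2.22, 2.22, 0.001]
ft_force: [1.0, 0.4, -0.9]
opening: 0.0623
gripper_force: 65.7
```

```bash
cat >> h.py <<'E'
def held(k):
    wrist([k]); c=np.array(G[k])
    for n in ('scene','side'):
        P=cloud(r.grab_frame(n)).reshape(-1,3)
        near=P[(np.hypot(*(P[:,:2]-c).T)<.034)&(P[:,2]>.02)&(P[:,2]<.14)]
        print(n,fit(P,c,.0305,.092,.108),fit(P,c,.0565,.0125,.02),np.percentile(near[:,2],[1,5,50]).round(3) if len(near) else None)
E
python3 -c "
from h import *
held('saucer_orange')"
```

```text
tcp [ 0.4421 -0.3053  0.0558] t 9.1 F [ 0.7 -0.5 -1.6] open 0.0623
saucer_orange [ 0.4401 -0.3087] 4757 0.0025 [([0.44, -0.307, 0.004], 0.86)]
scene (array([ 0.4431, -0.3033]), 103, 0.0018) (array([ 0.4406, -0.3028]), 179, 0.0038) [0.042 0.048 0.082]
side (array([ 0.4395, -0.3063]), 158, 0.0022) (array([ 0.4386, -0.3033]), 228, 0.0033) [0.044 0.051 0.082]
```

>>> arm_command(increments=[{"hand":1,"linear":[0,-0.001,0.02],"turn":0},{"hand":1,"linear":[0,0,0.007],"turn":0},{"hand":1,"linear":[0,0,0.003],"turn":0},{"hand":1,"linear":[0,0,0.002],"turn":0},{"hand":1,"linear":[0,0,0],"turn":0},{"hand":1,"linear":[0,0,0],"turn":0}])

```text
clock: 10.0
position: [0.4401, -0.3051, 0.0236]
tcp_rot: [2.221, 2.221, 0.0]
ft_force: [0.2, 0.7, -0.3]
opening: 0.062
gripper_force: 65.7
```

>>> arm_command(increments=[{"hand":-1,"linear":[0,0,0],"turn":0},{"hand":-1,"linear":[0,0,0],"turn":0},{"hand":-1,"linear":[0,0,0],"turn":0},{"hand":-1,"linear":[0,0,0],"turn":0},{"hand":-1,"linear":[0,0,-0.02],"turn":0},{"hand":-1,"linear":[0,0,-0.04],"turn":0},{"hand":-1,"linear":[0,0,-0.06],"turn":0}])

```text
clock: 10.88
position: [0.439, -0.3043, 0.1435]
tcp_rot: [-2.219, -2.219, 0.001]
ft_force: [0.7, -1.2, 0.0]
opening: 0.0857
gripper_force: 0.0
```

>>> arm_command(increments=[{"hand":-1,"linear":[0.025,0.0375,0],"turn":0},{"hand":-1,"linear":[0.03,0.04,0],"turn":0},{"hand":-1,"linear":[0.03,0.04,0],"turn":0},{"hand":-1,"linear":[0.03,0.04,0],"turn":0},{"hand":-1,"linear":[0.03,0.04,0],"turn":0},{"hand":-1,"linear":[0,0,0],"turn":0},{"hand":-1,"linear":[0,0,0],"turn":0}])

```text
clock: 11.75
position: [0.6371, -0.1601, 0.143]
tcp_rot: [-2.221, -2.221, 0.001]
ft_force: [-0.2, -0.7, -0.3]
opening: 0.0853
gripper_force: 0.0
```

```bash
python3 -c "
from h import *
wrist(['cup_green','saucer_green'],'w4')
for n in ('scene','side'):
    f=r.grab_frame(n);P=cloud(f).reshape(-1,3)
    c=np.array([.44,-.305]); print(n,fit(P,c,.0305,.059,.07),fit(P,c,.0565,.0125,.02))
"
```

```text
tcp [ 0.6368 -0.1606  0.1432] t 11.8 F [-0.1 -0.6  0.3] open 0.0854
cup_green [ 0.6392 -0.16  ] 1441 0.0012 [([0.744, -0.256, -0.002], 0.58), ([0.64, -0.16, -0.001], 0.56)]
saucer_green [0.6706 0.0244] 1898 0.0023 []
scene (array([ 0.4414, -0.3013]), 75, 0.0012) (array([ 0.4361, -0.3014]), 146, 0.0041)
side (array([ 0.4366, -0.3061]), 174, 0.0012) (array([ 0.4399, -0.3026]), 282, 0.0039)
```

View pics/w4.png

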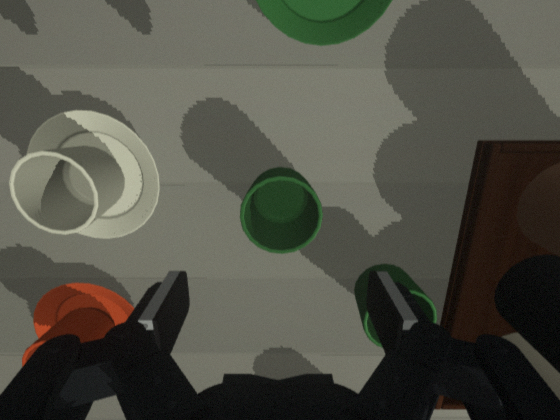

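The green cup is at (281,210), between the fingers, with its saucer to the upper right. White and orange both stand in their saucers. I'm grasping the green cup.

>>> arm_command(increments=[{"hand":-1,"linear":[0,0.002,0.05],"turn":0},{"hand":-1,"linear":[0,0,0.05],"turn":0},{"hand":-1,"linear":[0,0,0.02],"turn":0},{"hand":-1,"linear":[0,0,0.008],"turn":0},{"hand":-1,"linear":[0,0,0],"turn":0},{"hand":1,"linear":[0,0,0],"turn":0},{"hand":1,"linear":[0,0,0],"turn":0},{"hand":1,"linear":[0,0,0],"turn":0},{"hand":1,"linear":[0,0,0],"turn":0},{"hand":1,"linear":[0,0,0],"turn":0}])

```text
clock: 13.25
position: [0.6403, -0.1603, 0.017]
tcp_rot: [2.22, 2.22, 0.002]
ft_force: [-3.3, -0.4, 8.8]
opening: 0.061
gripper_force: 62.9
```

>>> arm_command(increments=[{"hand":1,"linear":[0,0,-0.02],"turn":0},{"hand":1,"linear":[0,0,-0.02],"turn":0},{"hand":1,"linear":[0.03,0.006,0],"turn":0},{"hand":1,"linear":[0.042,0.01,0],"turn":0},{"hand":1,"linear":[0.045,0.01,0],"turn":0},{"hand":1,"linear":[0.04,0.005,0],"turn":0},{"hand":1,"linear":[0.025,0,0],"turn":0},{"hand":1,"linear":[0,0,0],"turn":0},{"hand":1,"linear":[0,0,0],"turn":0}])

```text
clock: 14.38
position: [0.6704, 0.0212, 0.0555]
tcp_rot: [2.222, 2.221, -0.0]
ft_force: [0.3, -0.6, -0.5]
opening: 0.0611
gripper_force: 64.9
```

```bash
python3 -c "
from h import *
held('saucer_green')"
```

```text
tcp [0.6704 0.0209 0.0555] t 14.4 F [-0.   0.6 -1.6] open 0.061
saucer_green [0.6707 0.0162] 4643 0.0024 [([0.671, 0.019, 0.005], 0.79)]
scene (array([0.6724, 0.0215]), 104, 0.001) (array([0.6693, 0.0214]), 331, 0.004) [0.046 0.05  0.081]
side (array([0.6688, 0.0182]), 114, 0.0025) (array([0.6679, 0.0192]), 112, 0.0038) [0.04  0.049 0.085]
```

>>> arm_command(increments=[{"hand":1,"linear":[0,0,0.02],"turn":0},{"hand":1,"linear":[0,0,0.007],"turn":0},{"hand":1,"linear":[0,0,0.003],"turn":0},{"hand":1,"linear":[0,0,0.002],"turn":0},{"hand":1,"linear":[0,0,0],"turn":0},{"hand":1,"linear":[0,0,0],"turn":0}])

```text
clock: 15.32
position: [0.6707, 0.022, 0.0237]
tcp_rot: [2.221, 2.221, 0.001]
ft_force: [-0.0, 0.8, -0.6]
opening: 0.0609
gripper_force: 64.9
```

>>> arm_command(increments=[{"hand":-1,"linear":[0,0,0],"turn":0},{"hand":-1,"linear":[0,0,0],"turn":0},{"hand":-1,"linear":[0,0,0],"turn":0},{"hand":-1,"linear":[0,0,0],"turn":0},{"hand":-1,"linear":[0,0,-0.02],"turn":0},{"hand":-1,"linear":[0,0,-0.04],"turn":0},{"hand":-1,"linear":[0,0,-0.06],"turn":0},{"hand":-1,"linear":[0,-0.04,0],"turn":0},{"hand":-1,"linear":[0,-0.04,0],"turn":0},{"hand":-1,"linear":[0,-0.04,0],"turn":0}])

```text
clock: 16.58
position: [0.5493, 0.022, 0.1434]
tcp_rot: [2.221, 2.221, 0.0]
ft_force: [-0.1, 0.4, 0.2]
opening: 0.0856
gripper_force: 0.0
```

>>> arm_command(increments=[{"hand":-1,"linear":[0,-0.04,0],"turn":0},{"hand":-1,"linear":[0.0245,-0.04,0],"turn":0},{"hand":-1,"linear":[0.04,-0.036,0],"turn":0},{"hand":-1,"linear":[0.04,0,0],"turn":0},{"hand":-1,"linear":[0.05,0,0],"turn":0},{"hand":-1,"linear":[0.05,0,0],"turn":0},{"hand":-1,"linear":[0.05,0,0],"turn":0},{"hand":-1,"linear":[0.03,0,0],"turn":0},{"hand":-1,"linear":[0,0,0],"turn":0},{"hand":-1,"linear":[0,0,0],"turn":0}])

```text
clock: 17.82
position: [0.4344, 0.3061, 0.1432]
tcp_rot: [2.221, 2.221, -0.001]
ft_force: [0.1, -0.7, -0.7]
opening: 0.0855
gripper_force: 0.0
```

```bash
python3 -c "
from h import *
wrist(['cup_blue','saucer_blue'],'w5')
for n in ('scene','side'):
    f=r.grab_frame(n);P=cloud(f).reshape(-1,3)
    c=np.array([.67,.021]); print(n,fit(P,c,.0305,.059,.07),fit(P,c,.0565,.0125,.02))
"
```

```text
tcp [0.4345 0.3058 0.1433] t 17.9 F [ 0.4 -0.2  0.4] open 0.0855
cup_blue [0.4346 0.3068] 1436 0.0012 [([0.404, 0.422, 0.002], 0.88), ([0.293, 0.322, 0.0], 0.82), ([0.433, 0.304, -0.001], 0.62)]
saucer_blue [0.4312 0.1452] 1915 0.0041 [([0.428, 0.146, -0.001], 0.56)]
scene (array([0.6714, 0.0233]), 199, 0.0011) (array([0.6678, 0.0208]), 353, 0.0043)
side (array([0.6661, 0.0193]), 94, 0.0017) (array([0.6723, 0.0235]), 118, 0.0052)
```

View pics/w5.png

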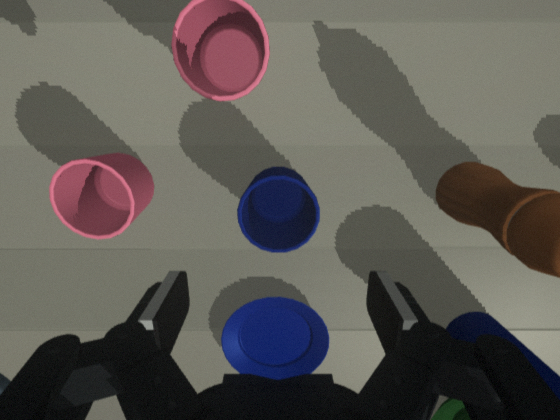

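The dark blue cup is at (278,210), between the fingers, and the pink ones stay clear. I'm grasping it.

>>> arm_command(increments=[{"hand":-1,"linear":[0.001,0,0.05],"turn":0},{"hand":-1,"linear":[0,0,0.05],"turn":0},{"hand":-1,"linear":[0,0,0.02],"turn":0},{"hand":-1,"linear":[0,0,0.008],"turn":0},{"hand":-1,"linear":[0,0,0],"turn":0},{"hand":1,"linear":[0,0,0],"turn":0},{"hand":1,"linear":[0,0,0],"turn":0},{"hand":1,"linear":[0,0,0],"turn":0},{"hand":1,"linear":[0,0,0],"turn":0},{"hand":1,"linear":[0,0,0],"turn":0}])

```text
clock: 19.32
position: [0.4352, 0.308, 0.0169]
tcp_rot: [2.221, 2.221, 0.003]
ft_force: [-4.1, -1.5, 15.4]
opening: 0.0618
gripper_force: 61.2
```

>>> arm_command(increments=[{"hand":1,"linear":[0,0,-0.02],"turn":0},{"hand":1,"linear":[0,0,-0.02],"turn":0},{"hand":1,"linear":[-0.03,-0.0035,0],"turn":0},{"hand":1,"linear":[-0.05,0,0],"turn":0},{"hand":1,"linear":[-0.05,0,0],"turn":0},{"hand":1,"linear":[-0.031,0,0],"turn":0},{"hand":1,"linear":[0,0,0],"turn":0},{"hand":1,"linear":[0,0,0],"turn":0}])

```text
clock: 20.32
position: [0.4315, 0.147, 0.0558]
tcp_rot: [2.221, 2.221, 0.002]
ft_force: [0.4, 0.4, -1.2]
opening: 0.0615
gripper_force: 65.2
```

```bash
python3 -c "
from h import *
held('saucer_blue')"
```

```text
tcp [0.4314 0.1472 0.0557] t 20.4 F [-0.4 -0.2 -1.4] open 0.062
saucer_blue [0.4313 0.141 ] 4630 0.0025 [([0.428, 0.148, 0.0], 0.72)]
scene (array([0.4335, 0.1469]), 82, 0.001) (array([0.4339, 0.1464]), 178, 0.0044) [0.041 0.047 0.078]
side (array([0.4282, 0.1435]), 131, 0.0029) (array([0.429 , 0.1442]), 109, 0.003) [0.041 0.048 0.083]
```

>>> arm_command(increments=[{"hand":1,"linear":[-0.001,0,0.02],"turn":0},{"hand":1,"linear":[0,0,0.007],"turn":0},{"hand":1,"linear":[0,0,0.003],"turn":0},{"hand":1,"linear":[0,0,0.002],"turn":0},{"hand":1,"linear":[0,0,0],"turn":0},{"hand":1,"linear":[0,0,0],"turn":0}])

```text
clock: 21.28
position: [0.4312, 0.1456, 0.0236]
tcp_rot: [2.221, 2.221, 0.001]
ft_force: [0.7, 0.1, -1.3]
opening: 0.0623
gripper_force: 65.3
```

>>> arm_command(increments=[{"hand":-1,"linear":[0,0,0],"turn":0},{"hand":-1,"linear":[0,0,0],"turn":0},{"hand":-1,"linear":[0,0,0],"turn":0},{"hand":-1,"linear":[0,0,0],"turn":0},{"hand":-1,"linear":[0,0,-0.02],"turn":0},{"hand":-1,"linear":[0,0,-0.04],"turn":0},{"hand":-1,"linear":[0,0,-0.06],"turn":0},{"hand":-1,"linear":[0,0,-0.06],"turn":0},{"hand":-1,"linear":[0,0,-0.04],"turn":0},{"hand":-1,"linear":[0,0,0],"turn":0}])

```text
clock: 22.52
position: [0.4323, 0.146, 0.2461]
tcp_rot: [2.22, 2.22, 0.007]
ft_force: [0.3, -0.4, -0.4]
opening: 0.0855
gripper_force: 0.0
```

```bash
python3 -c "
from h import *
for n in ('scene','side'):
    f=r.grab_frame(n);P=cloud(f).reshape(-1,3);cv2.imwrite('pics/end_%s.png'%n,f['img'])
    for k in ('white','blue','green','orange'):
        c=np.array(G['saucer_'+k]); print(n,k,fit(P,c,.0305,.059,.07),fit(P,c,.0565,.0125,.02)[0])
    print(fit(P,np.array(G['tumbler']),.0365,.115,.13),fit(P,np.array(G['grinder']),.025,.03,.1))
print(r.get_state()['position'],r.get_state()['clock'])"
```

```text
scene white (array([ 0.4754, -0.1397]), 145, 0.0013) [ 0.4722 -0.141 ]
scene blue (array([0.4329, 0.1447]), 154, 0.0013) [0.4231 0.1471]
scene green (array([0.6715, 0.0231]), 198, 0.0012) [0.6677 0.0212]
scene orange (array([ 0.4414, -0.3025]), 143, 0.0015) [ 0.4375 -0.3046]
(array([0.6502, 0.1452]), 338, 0.0011) (array([0.6056, 0.3119]), 465, 0.0016)
side white (array([ 0.4707, -0.143 ]), 138, 0.0012) [ 0.4745 -0.1392]
side blue (array([0.4279, 0.1424]), 98, 0.0015) [0.4315 0.1505]
side green (array([0.6664, 0.0193]), 97, 0.0017) [0.6713 0.0231]
side orange (array([ 0.4363, -0.306 ]), 171, 0.0012) [ 0.4401 -0.3027]
(array([0.6453, 0.1422]), 155, 0.0017) (array([0.6087, 0.3117]), 253, 0.0021)
[0.43101927 0.14550974 0.24305251] 22.625
```

View pics/end_scene.png

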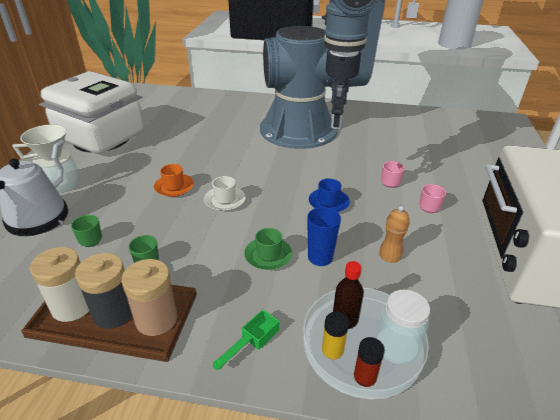

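View pics/end_side.png

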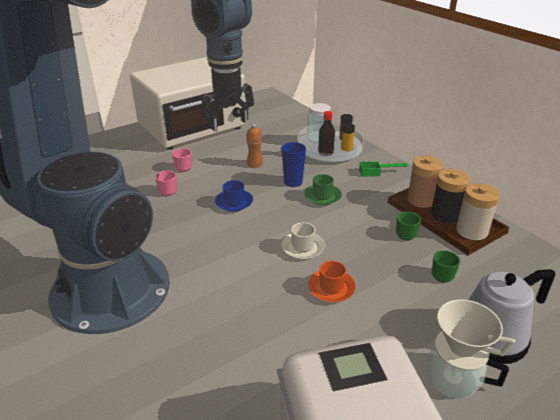

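All four cups stand in their own saucers: in the scene view white is at (224,192), orange (172,180), green (268,246) and blue (330,195). The tumbler and grinder haven't moved, so I'm handing in.

```bash
python3 -c "
from bench import r
print(r.close_job())"
```

```text
the job is handed in; nothing more can be done
None
```

I stood all four cups upright in the middle of their matching saucers, with the tumbler and grinder not moved, and handed in the job at about 23 s; the hand-in returned no verdict.

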